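# Fit the U-bolt over the magnifier tube

### The job

Lift the blue-tabbed U-bolt out of its holder and pass its two legs down either side of the magnifier's steel tube and through both holes of the brass strap underneath. The strap may sit anywhere along its short travel, so feel for the holes with a light touch, then press the U-bolt through the spring clips until its crossbar rests fully home on the tube, never forcing it, and let go. Leave the yellow-tabbed U-bolt and the other things on the bench where they are.

Things in the scene. Friction and masses are not known exactly. Their poses are not given: they have to be found in the camera images.
- ubolt_tab (a point): centre of the grip tab of the blue-tabbed U-bolt (loose, 0.10 to 0.17 kg). Flat blue tab 12 mm thick (own x), 26 wide (own y), on a steel crossbar 12 thick, 42 wide, 12 high. The point is 15 mm below the tab's top and 27 mm above the crossbar's underside. z up, legs down; either way round about z fits. At the start the crossbar rests on the holder, this point 81 mm above the bench.
- ubolt_foot (a point): the point midway between the ends of the blue-tabbed U-bolt's two legs, 77 mm below its tab's centre. The legs are round, 8 mm in diameter, with slightly chamfered ends, 32 mm apart centre to centre along own y, and reach 50 mm below the crossbar's underside; they must rise 50 mm to leave the holder.
- wide_ubolt_tab (a point): the tab centre of the yellow-tabbed U-bolt, which is alike but with legs 46 mm apart; not to be used. The two U-bolts with their holders may have swapped places.
- blue_holder: grey fixed block 44 (x) x 74 (y) x 54 mm with two square 13 mm through holes in which the blue-tabbed U-bolt hangs; origin at the centre of its underside
- yellow_holder: grey fixed block 44 (x) x 88 (y) x 54 mm that holds the yellow-tabbed U-bolt; origin at the centre of its underside
- tube_clamp: fixed clamp of a bench magnifier; origin at the centre of its base's underside, z up. Base 130 (x) x 84 (y) x 10 mm. Steel tube, 20 mm in diameter, along own x, straight above the origin, axis at z = 65 mm, from x = -84 mm to the round lens (83 mm wide, 11 thick) centred at x = 128 mm. Two grey saddles under it at x = -52 and +52 mm, 14 mm thick, up to z = 70 mm.
- tube_top (a point): top of the tube above the clamp's origin (z = 75 mm), axes as the clamp's. Fully home, the crossbar's underside rests on the tube here: tab centre at z = 102 mm. More than 65 N between U-bolt and clamp (up to 30 N of clip pinch counted in) is forcing; a downward push of 25 N is plenty.
- strap_level (a point): point on the clamp (fixed) at the level of the brass strap's top, z = 51 mm, under the tube. The strap, 60 (x) x 72 (y) x 8 mm, has two chamfered 10 mm through holes at y = -16 and +16 mm. It slides stiffly (14 N) along x; its holes stand anywhere from x = -12 to +12 mm, unreported: feel or look.
- clip_level (a point): point on the clamp (fixed), z = 40 mm: from here down a sprung rubber jaw under the strap grips each leg; pushing the U-bolt on then takes about 5 to 12 N in all until it is home. Legs' ends resting on the strap put the tab's centre at z = 128 mm.
- round_box_mid (a point): bystander: pink round box, 42 mm wide, 20 high; this point is 10 mm above its underside
- blue_cap_mid (a point): bystander: blue cap, 34 mm wide, 20 high; this point is 10 mm above its underside
- press_die_3_mid (a point): bystander: light turned die, 42 mm wide, 12 high; this point is 10 mm above its underside
- tape_roll_mid (a point): bystander: roll of masking tape, 52 mm wide, 18 high; this point is 10 mm above its underside
- bottle_3_mid (a point): bystander: black bottle with a red cap, 36 mm wide, 95 high; this point is 10 mm above its underside
- press_die_5_mid (a point): bystander: dark turned die, 30 mm wide, 18 high; this point is 10 mm above its underside

How it is judged:
By the outcome, as a careful person would: the job done as asked, in the order asked, and still so for the second after the job is handed in, with the robot touching nothing.
It also fails if it takes over 64 s, if anything falls off the work surface, if the arm or the gripper's body presses on something with over 40 N, if the wrist force passes 120 N, or if a joint passes its speed limit or range.

### The arm

A 7-joint arm with a two-finger parallel gripper is mounted at the origin on a cart in front of the work surface, level with it; the furniture and walls round the work are solid. World frame = base frame: x ahead of the robot, y to its left, z up, the work surface at z = 0. Lengths are in m, angles in degrees, forces in N, time in s.
With the tool pointing down it reaches from about 0.35 to 0.775 m from the base axis. Payload 3.1 kg.
Tool frame: the origin (TCP) lies on the centre line of the jaws, within the pads' length; the fingertips stand 17 mm ahead of it and the grasp point (between the pads) lies 2 mm behind it (robot.tip_reach is the distance from the TCP to the fingertips, in m); z points along the fingers, y is the direction in which the jaws open and shut (so a half turn about z gives the same grasp; the last joint's range is limited). The gripper opens to 85 mm and grips with 20 to 120 N. Pads are 22 mm wide; open, the fingers measure 114 mm over their backs; the gripper's body (76 mm by 85 mm) begins 54 mm behind the grasp point. The pads swing forward as they close: fully open they stand 13 mm farther back than shut.
Start: joints at [71.293, 17.813, 0.802, 86.603, -0.252, 75.585, -1.558], TCP at [0.155, -0.528, 0.225] pointing down, gripper open.
Joint ranges: [-154.91, 154.91], [-16.99, 109.72], [-72.82, 74.43], [7.12, 147.25], [-82.49, 262.49], [11.32, 116.49], [-174.64, 174.64]. Speed limits (degrees/s): [159.86, 159.86, 180, 180, 180, 180, 180].

### API

Orientations are given as [roll, pitch, yaw] about the fixed x, y, z axes, in that order (R = Rz(yaw) Ry(pitch) Rx(roll)).
In Python, from station import robot, fingers, vision, workorder, recognise gives the robot as it stands. Calls block until the motion is done:
- robot.move_to(position, orientation): joint-space move of the TCP to a pose.
- robot.line_to(position, orientation=None, velocity=0.15, f_stop=None): straight line of the TCP; orientation=None keeps the orientation; velocity is the mean speed in m/s. With f_stop (N) it stops when the force on the tool has changed by that much, and returns True; else False.
- robot.move_j(angles): joint-space move.
- fingers.gripper_to(opening, force=None): opening from 0.0 (shut) to 1.0 (fully open); force is the grip in N (None keeps the last); returns when the fingers have stopped.
- robot.pause(seconds).
- robot.inverse_kinematics(position, orientation): joint angles nearest the present ones, or None.
- vision.grab_frame(name): name is "scene" or "top"; returns the picture (400x640x3 uint8, red, green, blue); there is no depth.
- vision.calibration(name): a dict with "mtx" (3x3 intrinsics, pixels), "k1" (the pictures are not rectified: a ray, as slopes to the right and down, at radius r is drawn at 1 + k1 r^2 times it, then the intrinsics apply), "extrinsics" (4x4, takes a point from world to camera coordinates). Camera axes: x right, y up, looking along -z (the intrinsics and any distortion apply to the point x, -y, -z); pixel columns grow to the right and rows downward; lengths in m; the calibration is good to about 2 mm. A picture is of the moment at which its call begins. calibration takes no time and is no camera call.
A pose or a line that the arm cannot do raises robot.PlanningError and nothing moves.
- workorder.close_job(): hands the job in, once; it reports no verdict.
Trained networks look in the newest picture that a camera, given by its name, has taken for a name from the list of things; names that differ only in an ending like _2 or _b are one class to them, and where a whole thing is asked for, a point or a joint stands for the part that bears it (a point fixed in the world has none). Each returns a list of dicts, best first, with "p" (0 to 1); they miss things now and then, are a little off and sometimes report something else, mostly with a low value. They report only what shows in the picture. A call takes as long as a camera call.
- recognise(label, camera): "rect" ([centre column, centre row, width, height] in pixels, round what is visible of it).
Readings, each from a call of its own:
- robot.current_time_s(): time.
- robot.current_joint_positions(): joint angles.
- robot.current_dq(): joint speeds.
- robot.current_joint_torque(): joint torques, N m.
- robot.current_tool_pos(): TCP position.
- robot.current_eef_rot(): TCP orientation.
- robot.current_contact_force(): force on the tool from outside, world axes, zero at the start.
- robot.current_torque(): the same for the moment, N m.
- robot.current_finger_gap(): opening from 0.0 (shut) to 1.0 (fully open).
Only numpy, scipy, OpenCV 4.12 (cv2) and the standard library are available. Lean on these libraries where they do the work, as an engineer would, in place of code of your own. Each camera call takes 0.05 s, during which the arm holds its last target.

## Working session

There is one attempt and no reset: what is moved stays moved. The work goes in short steps, each a Python script; the robot and the scene stay as the last script left them, time stands still between calls to the robot, and variables do not carry over. Pictures are saved under pics/ and viewed, and the job is handed in when it is done.

```bash
ls; mkdir -p pics; python3 - <<'E'
from station import robot, fingers, vision, workorder, recognise
import cv2
for n in("scene","top"):
    im=vision.grab_frame(n); cv2.imwrite(f"pics/{n}0.png",im[:,:,::-1])
    c=vision.calibration(n); print(n,c)
    for l in["ubolt_tab","wide_ubolt_tab","blue_holder","yellow_holder","tube_clamp","tube_top","strap_level","bottle_3_mid"]:
        print(l,[(([round(x) for x in d["rect"]]),round(d["p"],2)) for d in recognise(l,n)[:3]])
print(robot.current_time_s(),robot.current_eef_rot(),robot.current_tool_pos(),robot.tip_reach)
E
```

```text
pics
scene {'mtx': array([[386.48162845,   0.        , 311.29190332],
       [  0.        , 386.48162845, 201.52244547],
       [  0.        ,   0.        ,   1.        ]]), 'k1': -0.06123709761320034, 'extrinsics': array([[-0.61711302, -0.78680136,  0.01073052,  0.3764995 ],
       [ 0.3525204 , -0.26424957,  0.89772019, -0.26351914],
       [-0.70349193,  0.55777754,  0.44043538, -0.84786267],
       [ 0.        ,  0.        ,  0.        ,  1.        ]])}
ubolt_tab [([300, 210, 14, 14], 0.61)]
wide_ubolt_tab [([243, 232, 19, 16], 0.75)]
blue_holder [([303, 223, 21, 28], 0.66)]
yellow_holder [([246, 248, 41, 33], 0.87)]
tube_clamp []
tube_top [([366, 196, 69, 41], 0.85)]
strap_level [([368, 201, 68, 41], 0.66)]
bottle_3_mid [([192, 243, 18, 38], 0.61), ([367, 199, 69, 36], 0.5)]
top {'mtx': array([[418.97854103,   0.        , 326.1145001 ],
       [  0.        , 418.97854103, 202.68341554],
       [  0.        ,   0.        ,   1.        ]]), 'k1': -0.021751639081686203, 'extrinsics': array([[ 2.42591553e-02, -9.99607625e-01,  1.40032156e-02,
         9.94139062e-04],
       [ 9.88106054e-01,  2.61029396e-02,  1.51542277e-01,
        -5.42617128e-01],
       [-1.51848341e-01,  1.01603744e-02,  9.88351581e-01,
        -1.20061089e+00],
       [ 0.00000000e+00,  0.00000000e+00,  0.00000000e+00,
         1.00000000e+00]])}
ubolt_tab [([449, 218, 16, 13], 0.74), ([303, 197, 18, 8], 0.62)]
wide_ubolt_tab [([302, 198, 16, 7], 0.57)]
blue_holder [([303, 196, 23, 18], 0.86)]
yellow_holder [([238, 200, 35, 17], 0.61)]
tube_clamp [([395, 202, 44, 84], 0.86)]
tube_top [([394, 202, 45, 83], 0.88), ([276, 162, 8, 10], 0.74)]
strap_level [([394, 203, 41, 80], 0.73)]
bottle_3_mid [([200, 176, 24, 20], 0.55)]
0.9 [1.79992253e+02 2.32638537e-03 1.63207278e+01] [ 0.15455536 -0.5278943   0.22543812] 0.017
```

```bash
python3 - <<'E'
import cv2
a=cv2.imread("pics/top0.png")[140:260,180:480]
cv2.imwrite("pics/top0z.png",cv2.resize(a,None,fx=2.66,fy=2.66,interpolation=cv2.INTER_CUBIC))
a=cv2.imread("pics/scene0.png")[150:300,160:420]
cv2.imwrite("pics/scene0z.png",cv2.resize(a,None,fx=3,fy=3,interpolation=cv2.INTER_CUBIC))
E
```

```text
(no output)
```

View pics/top0.png

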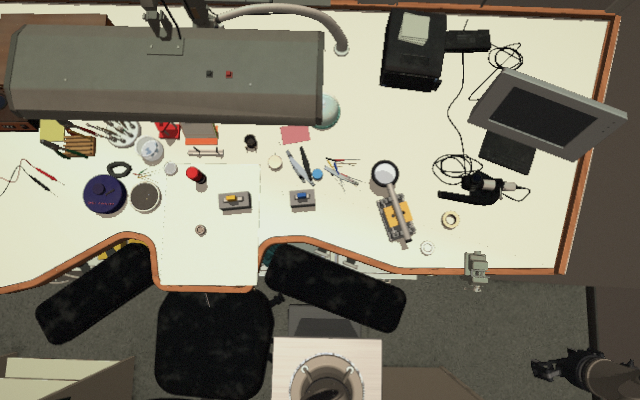

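View pics/top0z.png

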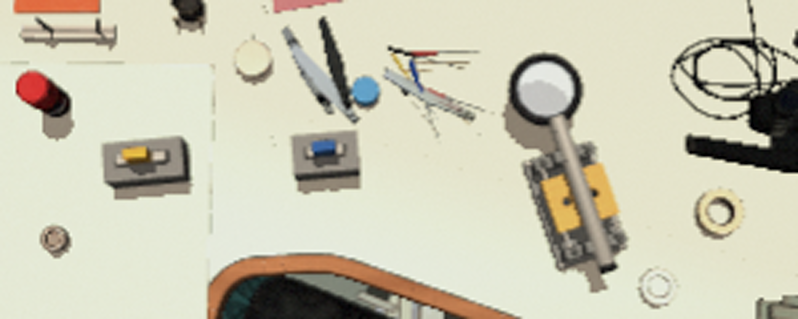

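View pics/scene0z.png

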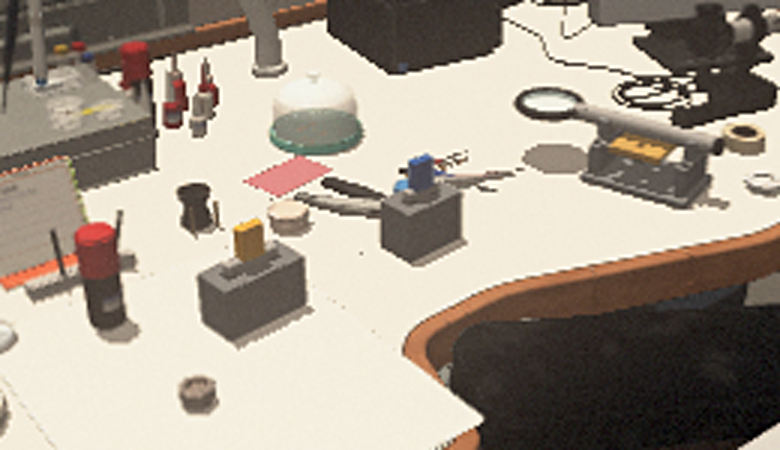

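```bash
cat > h.py <<'E'
import numpy as np, cv2
from station import robot, fingers, vision, workorder, recognise
def proj(n,P):
    c=vision.calibration(n);P=np.atleast_2d(np.asarray(P,float));E=c["extrinsics"]
    q=P@E[:3,:3].T+E[:3,3]; s=np.c_[q[:,0]/-q[:,2], -q[:,1]/-q[:,2]]
    s=s*(1+c["k1"]*(s**2).sum(1,keepdims=True)); K=c["mtx"]
    return s@np.diag([K[0,0],K[1,1]])+K[:2,2]
def unproj(n,uv,z):
    c=vision.calibration(n);K=c["mtx"];d=(np.asarray(uv,float)-K[:2,2])/[K[0,0],K[1,1]]
    s=d.copy()
    for _ in range(20): s=d/(1+c["k1"]*(s@s))
    E=c["extrinsics"];R=E[:3,:3];o=-R.T@E[:3,3];r=R.T@np.array([s[0],-s[1],-1])
    return o+r*(z-o[2])/r[2]
def crop(n,out,u0,v0,w,h,f,draw=(),im=None):
    if im is None: im=vision.grab_frame(n)[:,:,::-1]
    a=cv2.resize(im[v0:v0+h,u0:u0+w],None,fx=f,fy=f,interpolation=cv2.INTER_CUBIC).copy()
    for pts,col in draw:
        p=((proj(n,pts)-[u0,v0]+.5)*f-.5)
        cv2.polylines(a,[np.round(p*8).astype(np.int32)],False,col,1,cv2.LINE_AA,3)
    cv2.imwrite(out,a)
E
python3 - <<'E'
from h import *
for uv,z in [((408.2,239.6),.065),((385,174),.065),((303,197),.08),((202,177),.09)]: print(unproj("top",uv,z))
for uv,z in [((300,207),.085),((366,199),.06)]: print(unproj("scene",uv,z))
E
```

```text
[ 0.43752769 -0.22390437  0.065     ]
[ 0.62881389 -0.15634924  0.065     ]
[0.55124959 0.08197015 0.08      ]
[0.60002768 0.37284461 0.09      ]
[0.55192854 0.08944636 0.085     ]
[ 0.50832236 -0.14645416  0.06      ]
```

```bash
cat > fit.py <<'E'
from h import *
from scipy.optimize import minimize, differential_evolution
from scipy.ndimage import map_coordinates
def cam(n):
    E=vision.calibration(n)["extrinsics"];return -E[:3,:3].T@E[:3,3]
def T(p,L): c,s=np.cos(p[2]),np.sin(p[2]);L=np.atleast_2d(L);return L@np.array([[c,-s,0],[s,c,0],[0,0,1]]).T+[p[0],p[1],0]
def seg(a,b,n=40): return np.linspace(a,b,n)
def cyl(p,n,a,b,r):
    A,B=T(p,[a,b]);C=cam(n);d=(B-A)/np.linalg.norm(B-A);m=np.cross(d,(A+B)/2-C);m/=np.linalg.norm(m)
    return [seg(A+r*m,B+r*m),seg(A-r*m,B-r*m)]
def clamp(p,n):
    o=cyl(p,n,[-.084,0,.065],[.085,0,.065],.010)
    t=np.linspace(0,2*np.pi,80)
    for z in ((.0705,) if n=="top" else (.0705,)):
        o.append(T(p,np.c_[.128+.0415*np.cos(t),.0415*np.sin(t),0*t+z]))
    B=[[-.065,-.042,.01],[.065,-.042,.01],[.065,.042,.01],[-.065,.042,.01]]
    for i in range(4): o.append(seg(*T(p,[B[i],B[(i+1)%4]])))
    return o
def box(p,lo,hi,faces="t"):
    B=[[lo[0],lo[1]],[hi[0],lo[1]],[hi[0],hi[1]],[lo[0],hi[1]]];o=[]
    for i in range(4):
        a,b=B[i],B[(i+1)%4];o.append(seg(*T(p,[a+[hi[2]],b+[hi[2]]])))
    return o
def holder(p,n): return box(p,[-.022,-.037,0],[.022,.037,.054])
def tab(p,n): return box(p,[-.006,-.013,.07],[.006,.013,.096])
def grad(im,s=.8):
    g=cv2.GaussianBlur(im.astype(np.float32),(0,0),s)
    gx=cv2.Sobel(g,cv2.CV_32F,1,0)/8;gy=cv2.Sobel(g,cv2.CV_32F,0,1)/8
    return gx,gy
def score(p,n,model,G):
    tot=0;cnt=0
    for L in model(p,n):
        q=proj(n,L);t=np.gradient(q,axis=0);t/=np.linalg.norm(t,axis=1)[:,None]+1e-9
        nx,ny=-t[:,1],t[:,0];m=0
        for gx,gy in G:
            a=map_coordinates(gx,[q[:,1],q[:,0]],order=1);b=map_coordinates(gy,[q[:,1],q[:,0]],order=1)
            m=m+np.minimum(np.abs(a*nx+b*ny),25)
        tot+=m.sum();cnt+=len(L)
    return -tot/cnt
def fit(n,model,p0,im,rng=(.015,.015,.12)):
    G=[grad(im[:,:,c]) for c in range(3)]
    r=differential_evolution(lambda p:score(p,n,model,G),[(a-d,a+d) for a,d in zip(p0,rng)],seed=1,popsize=12,maxiter=40,tol=1e-6)
    return r.x,r.fun
def fitboth(model,p0,ims,rng=(.015,.015,.12)):
    G={n:[grad(im[:,:,c]) for c in range(3)] for n,im in ims.items()}
    r=differential_evolution(lambda p:sum(score(p,n,model,G[n]) for n in G),[(a-d,a+d) for a,d in zip(p0,rng)],seed=1,popsize=12,maxiter=40,tol=1e-6)
    return r.x,r.fun
E
python3 - <<'E'
from fit import *
ims={n:cv2.imread(f"pics/{n}0.png") for n in("top","scene")}
P={}
for nm,m,p0 in(("clamp",clamp,[.508,-.199,.34]),("holder",holder,[.549,.083,.03]),("tab",tab,[.55,.083,.03])):
    for n in ims: 
        p,f=fit(n,m,p0,ims[n],(.02,.02,.17)); P[nm,n]=p; print(nm,n,p[:2].round(4),np.degrees(p[2]).round(2),f)
    p,f=fitboth(m,p0,ims,(.02,.02,.17)); P[nm]=p; print(nm,p[:2].round(4),np.degrees(p[2]).round(2),f)
for n,w in(("top",(280,155,150,100)),("scene",(270,180,140,95))):
    d=[]
    for nm,m,c in(("clamp",clamp,(0,255,0)),("holder",holder,(0,0,255)),("tab",tab,(0,255,255))):
        d+=[(L,c) for L in m(P[nm],n)]
    crop(n,f"pics/{n}_fit.png",*w,5.3,d,ims[n])
E
```

```text
Traceback (most recent call last):
  File "fit.py", line 42, in fit
    r=differential_evolution(lambda p:score(p,n,model,G),[(a-d,a+d) for a,d in zip(p0,rng)],seed=1,popsize=12,maxiter=40,tol=1e-6)
  File "fit.py", line 42, in <lambda>
    r=differential_evolution(lambda p:score(p,n,model,G),[(a-d,a+d) for a,d in zip(p0,rng)],seed=1,popsize=12,maxiter=40,tol=1e-6)
                                      ~~~~~^^^^^^^^^^^^^
  File "fit.py", line 33, in score
    q=proj(n,L);t=np.gradient(q,axis=0);t/=np.linalg.norm(t,axis=1)[:,None]+1e-9
  File "h.py", line 4, in proj
    c=vision.calibration(n);P=np.atleast_2d(np.asarray(P,float));E=c["extrinsics"]
ValueError: time passes only in moves, steps and waits
```

Cache the calibration.

```bash
sed -i 's/vision.calibration(n)/cal(n)/' h.py fit.py; sed -i '2a _c={}\ndef cal(n):\n    if n not in _c: _c[n]=vision.calibration(n)\n    return _c[n]' h.py
cat > t1.py <<'E'
from fit import *
ims={n:cv2.imread(f"pics/{n}0.png") for n in("top","scene")}
P={}
for nm,m,p0 in(("clamp",clamp,[.508,-.199,.34]),("holder",holder,[.549,.083,.03]),("tab",tab,[.55,.083,.03])):
    for n in ims: 
        p,f=fit(n,m,p0,ims[n],(.02,.02,.17)); P[nm,n]=p; print(nm,n,p[:2].round(4),np.degrees(p[2]).round(2),f)
    p,f=fitboth(m,p0,ims,(.02,.02,.17)); P[nm]=p; print(nm,p[:2].round(4),np.degrees(p[2]).round(2),f)
for n,w in(("top",(280,155,150,100)),("scene",(270,180,140,95))):
    d=[]
    for nm,m,c in(("clamp",clamp,(0,255,0)),("holder",holder,(0,0,255)),("tab",tab,(0,255,255))):
        d+=[(L,c) for L in m(P[nm],n)]
    crop(n,f"pics/{n}_fit.png",*w,5.3,d,ims[n])
E
python3 t1.py
```

```text
clamp top [ 0.5096 -0.1975] 19.59 -55.69507654089434
clamp scene [ 0.5056 -0.1928] 18.44 -54.90307011216551
clamp [ 0.5073 -0.1945] 19.46 -105.05687688424345
holder top [0.5559 0.0865] 5.38 -70.62550733961437
holder scene [0.5594 0.0689] 5.59 -42.35945343186164
holder [0.5566 0.0865] 5.31 -108.52663087738227
tab top [0.5436 0.0846] 11.46 -53.8739573711601
tab scene [0.5599 0.0815] 7.49 -69.2221387097312
tab [0.5562 0.0854] 8.4 -108.13879660097051
```

View pics/top_fit.png

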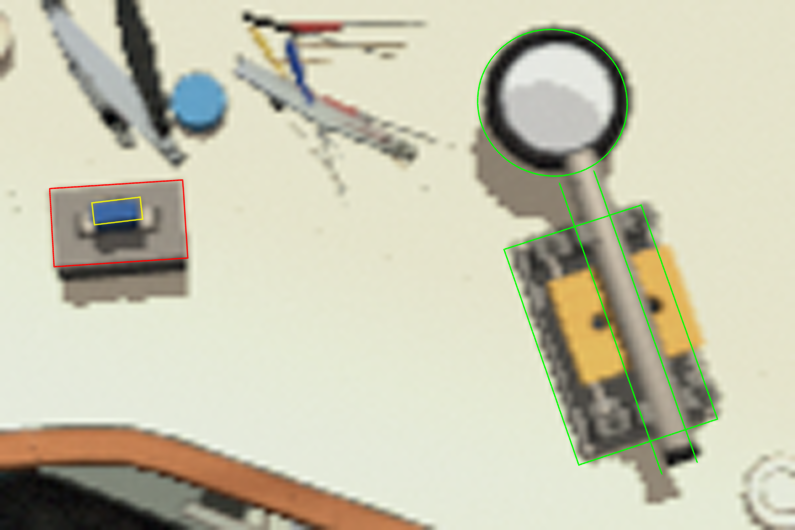

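View pics/scene_fit.png

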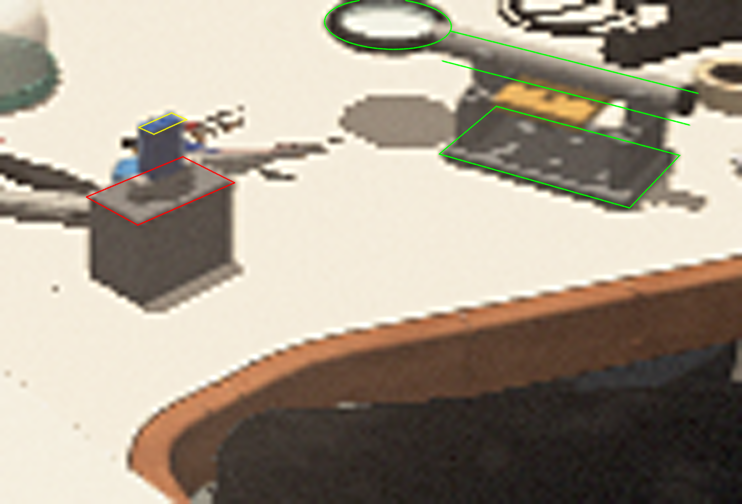

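```bash
cat > t2.py <<'E'
from fit import *
ims={n:cv2.imread(f"pics/{n}0.png") for n in("top","scene")}
print(cam("top"),cam("scene"))
ms={"tube":lambda p,n:cyl(p,n,[-.080,0,.065],[.08,0,.065],.010),
"lens":lambda p,n:clamp(p,n)[2:3],"base":lambda p,n:clamp(p,n)[3:]}
ms["tubelens"]=lambda p,n:clamp(p,n)[:3]
for nm,m in ms.items():
    for n in ims:
        p,f=fit(n,m,[.508,-.198,.335],ims[n],(.02,.02,.08)); c,s=np.cos(p[2]),np.sin(p[2])
        print(nm,n,p[:2].round(4),np.degrees(p[2]).round(2),"perp",round(-.335*0+(-np.sin(.335)*p[0]+np.cos(.335)*p[1]),4),"lenscentre",(p[:2]+.128*np.array([c,s])).round(4),round(f,1))
E
python3 t2.py
```

```text
[0.35382838 0.02735631 1.26884118] [-0.27122593  0.69951426  0.60595513]
tube top [ 0.5264 -0.1961] 16.54 perp -0.3583 lenscentre [ 0.6491 -0.1597] -46.6
tube scene [ 0.528  -0.1828] 14.61 perp -0.3462 lenscentre [ 0.6519 -0.1505] -60.7
lens top [ 0.5118 -0.1979] 20.74 perp -0.3552 lenscentre [ 0.6315 -0.1525] -69.9
lens scene [ 0.5168 -0.1966] 16.22 perp -0.3556 lenscentre [ 0.6397 -0.1609] -71.3
base top [ 0.5098 -0.1983] 19.37 perp -0.3549 lenscentre [ 0.6305 -0.1558] -56.8
base scene [ 0.5052 -0.1929] 19.5 perp -0.3483 lenscentre [ 0.6259 -0.1502] -50.5
tubelens top [ 0.5112 -0.1961] 19.64 perp -0.3532 lenscentre [ 0.6318 -0.153 ] -55.3
tubelens scene [ 0.5124 -0.1877] 14.61 perp -0.3457 lenscentre [ 0.6362 -0.1554] -63.7
```

```bash
python3 - <<'E'
from fit import *
ims={n:cv2.imread(f"pics/{n}0.png") for n in("top","scene")}
p=[.5105,-.1975,np.radians(19.5)]
for n,w in(("top",(365,155,60,100)),("scene",(325,178,85,55))):
    f=6 if n=="top" else 9.4
    crop(n,f"pics/{n}_c.png",*w,f,[],ims[n])
    crop(n,f"pics/{n}_cd.png",*w,f,[(L,(0,255,0)) for L in clamp(p,n)],ims[n])
a=np.hstack([cv2.imread("pics/top_c.png"),cv2.imread("pics/top_cd.png")]);cv2.imwrite("pics/top_c2.png",a)
E
```

```text
(no output)
```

View pics/top_c2.png

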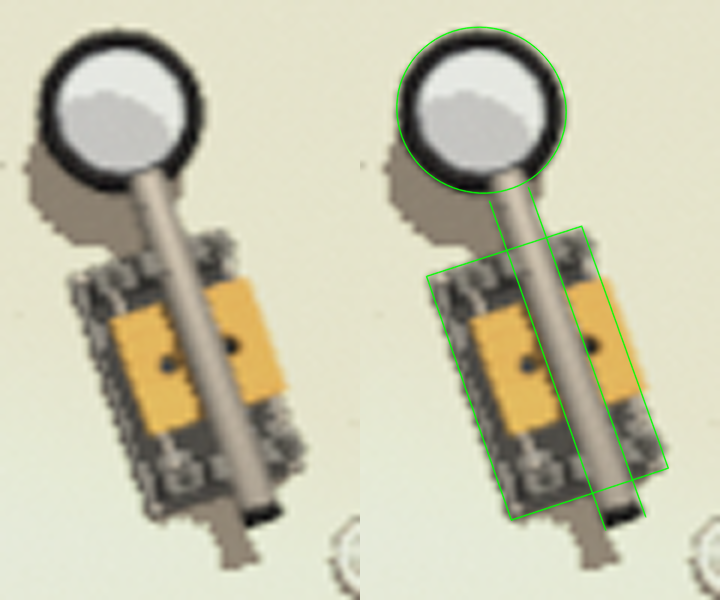

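View pics/scene_cd.png

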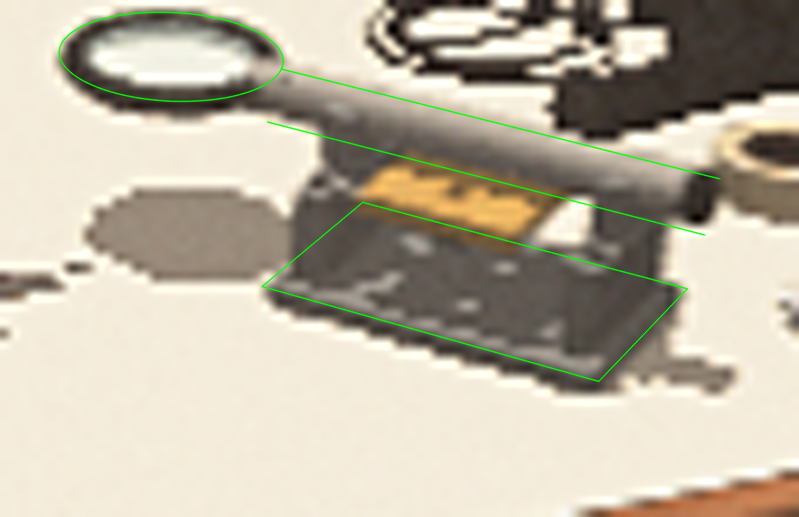

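View pics/scene_c.png

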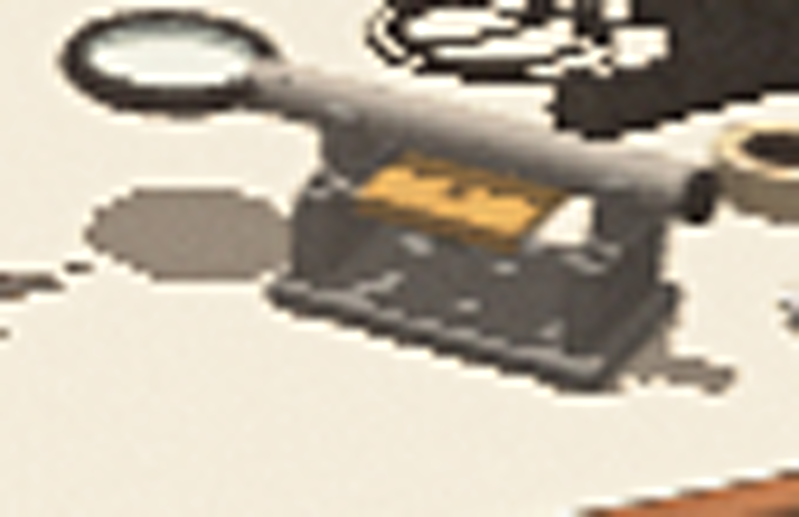

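```bash
python3 - <<'E'
from fit import *
a=np.radians(19.5);R=np.array([[np.cos(a),np.sin(a)],[-np.sin(a),np.cos(a)]])
o=np.array([.511,-.1985])
def px(x,y,f,u0,v0): return (u0+(x+.5)/f-.5, v0+(y+.5)/f-.5)
for nm,xy,z in (("holeL",(168,364),.051),("holeR",(232,346),.051),("st1",(110,318),.051),("st2",(246,278),.051),("st3",(288,387),.051),("st4",(152,436),.051),("capend",(264,518),.065),("lens",(121,111),.0705)):
    P=unproj("top",px(*xy,6,365,155),z)[:2]; print(nm,P.round(4),"local",(R@(P-o)).round(4))
for nm,xy,z in (("st1",(408,155),.051),("st2",(575,190),.051),("stf",(520,238),.051),("stl",(358,196),.051),("hole",(455,190),.051),("hole2",(498,200),.051),("lens",(170,57),.0705)):
    P=unproj("scene",px(*xy,9.4,325,178),z)[:2]; print(nm,P.round(4),"local",(R@(P-o)).round(4))
E
```

```text
holeL [ 0.5088 -0.1812] local [0.0037 0.0171]
holeR [ 0.5185 -0.2126] local [ 0.0023 -0.0158]
st1 [ 0.5308 -0.1526] local [0.0339 0.0367]
st2 [ 0.5524 -0.2197] local [ 0.032  -0.0338]
st3 [ 0.499 -0.24 ] local [-0.0252 -0.0351]
st4 [ 0.4732 -0.1734] local [-0.0272  0.0363]
capend [ 0.4338 -0.225 ] local [-0.0816  0.0008]
lens [ 0.6303 -0.1548] local [0.127  0.0014]
st1 [ 0.5448 -0.1938] local [ 0.0334 -0.0068]
st2 [ 0.4881 -0.2205] local [-0.029  -0.0131]
stf [ 0.4733 -0.1759] local [-0.028   0.0339]
stl [ 0.5312 -0.1547] local [0.0336 0.0346]
hole [ 0.5139 -0.186 ] local [0.0069 0.0108]
hole2 [ 0.499  -0.1923] local [-0.0093  0.0099]
lens [ 0.6299 -0.1534] local [0.1272 0.0028]
```

```bash
python3 - <<'E'
from fit import *
ims={n:cv2.imread(f"pics/{n}0.png") for n in("top","scene")}
h=[.556,.0865,np.radians(5.3)]; t=[.556,.0865,np.radians(5.3)]
ou=[]
for n,w,f in(("top",(285,183,36,34),10),("scene",(283,198,36,50),10)):
    for d in ([],[(L,(0,0,255)) for L in holder(h,n)]+[(L,(0,255,255)) for L in tab(t,n)]):
        crop(n,f"pics/x.png",*w,f,d,ims[n]); ou.append(cv2.imread("pics/x.png"))
cv2.imwrite("pics/holder_top.png",np.hstack(ou[:2]));cv2.imwrite("pics/holder_scene.png",np.hstack(ou[2:]))
E
```

```text
(no output)
```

View pics/holder_top.png

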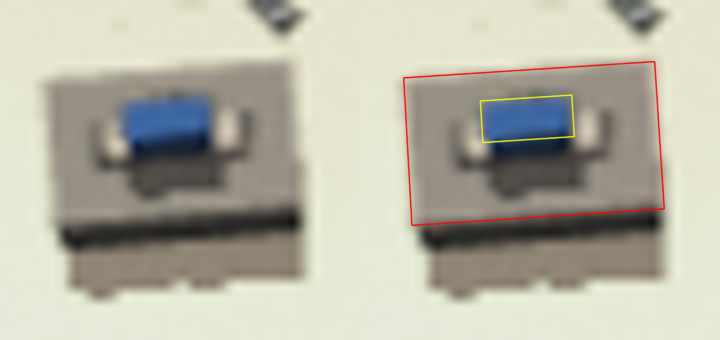

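View pics/holder_scene.png

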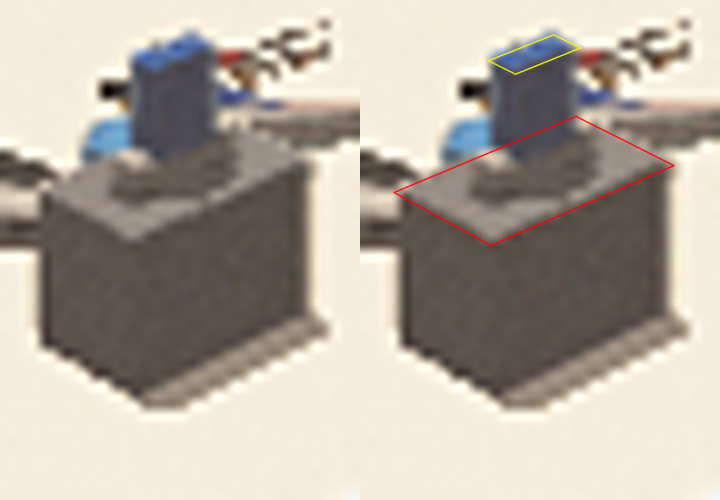

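```bash
python3 - <<'E'
from h import *
for y in (95,-85): print(robot.inverse_kinematics([.556,.085,.2],[180,0,y]))
for y in (109.5,-70.5): print(robot.inverse_kinematics([.5138,-.1965,.2],[180,0,y]))
E
```

```text
[ 23.94166621  27.8230271  -50.0933824   85.65416099  21.59456351
  76.61131706 -22.89520196]
[ 29.886887    32.35935963 -61.68336563  85.45290797  28.6567487
  79.27380879 151.61197987]
[ 43.47002077  21.92574226 -33.0218199   88.04351358  12.24241545
  73.66622775  28.39066846]
[  25.6037431    19.03059683   -8.51498936   88.75712014    2.90293305
   72.42837633 -143.82920913]
```

```bash
python3 - <<'E'
from h import *
fingers.gripper_to(0.55)
robot.move_to([.556,.085,.19],[180,0,95])
print(robot.current_time_s(),robot.current_tool_pos(),robot.current_contact_force().round(2) if hasattr(robot.current_contact_force(),'round') else robot.current_contact_force())
crop("scene","pics/hov_s.png",240,120,160,130,5)
crop("top","pics/hov_t.png",260,150,120,100,5)
E
```

```text
3.9583 [0.55631438 0.0831987  0.18977917] [-0.47  0.04  1.32]
```

View pics/hov_s.png

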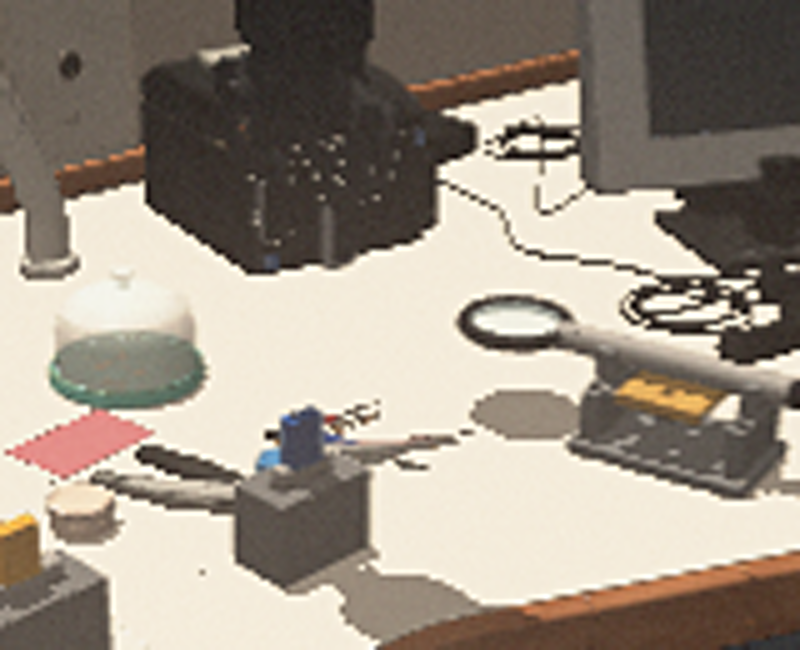

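View pics/hov_t.png

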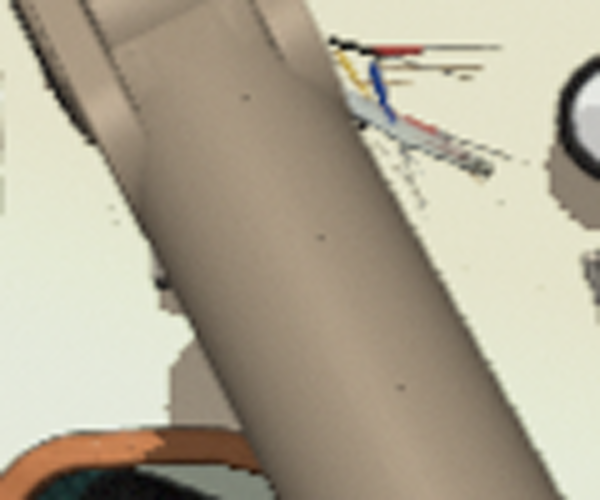

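```bash
python3 - <<'E'
from h import *
print(robot.current_time_s(),robot.current_tool_pos(),robot.current_eef_rot())
r=robot.line_to([.556,.085,.085],[180,0,95],velocity=.1,f_stop=6)
print(r,robot.current_tool_pos(),robot.current_eef_rot(),robot.current_contact_force())
crop("scene","pics/dn_s.png",260,130,100,125,5)
print(robot.current_time_s())
E
```

```text
4.0583 [0.55623337 0.08363983 0.18985122] [-1.79986142e+02  3.68817751e-02  9.48706168e+01]
False [0.55663819 0.08532927 0.08578904] [ 1.79907699e+02 -1.55997295e-02  9.50020960e+01] [-0.41760536 -0.80182411  0.54805565]
5.3083
```

View pics/dn_s.png

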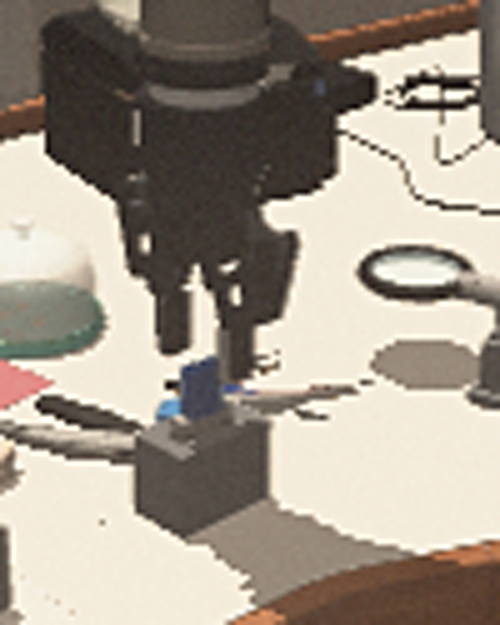

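```bash
python3 - <<'E'
from h import *
g=robot.current_finger_gap();print(g)
c=np.array(robot.current_tool_pos());d=np.array([np.cos(np.radians(5)),np.sin(np.radians(5)),0])
for z in(.068,.075,.09):
  for s in(-1,1):
    P=c+d*s*(.085*g/2+.005);P[2]=z;print(z,s,(proj("scene",P)-[260,130])*5)
E
```

```text
0.5465040696204553
0.068 -1 [[232.60833438 421.86105057]]
0.068 1 [[170.20917772 389.53034565]]
0.075 -1 [[232.67063526 411.38914176]]
0.075 1 [[170.10583244 379.3010327 ]]
0.09 -1 [[232.80557744 388.75574067]]
0.09 1 [[169.88355428 357.19904707]]
```

```bash
python3 - <<'E'
from h import *
fingers.gripper_to(0.0,force=40)
print(robot.current_finger_gap(),robot.current_tool_pos(),robot.current_contact_force())
crop("scene","pics/gr_s.png",270,160,80,90,7)
print(robot.current_time_s())
E
```

```text
0.12146207907360936 [0.55649363 0.08504476 0.08552302] [0.98820424 0.63677478 2.30683734]
5.7667
```

View pics/gr_s.png

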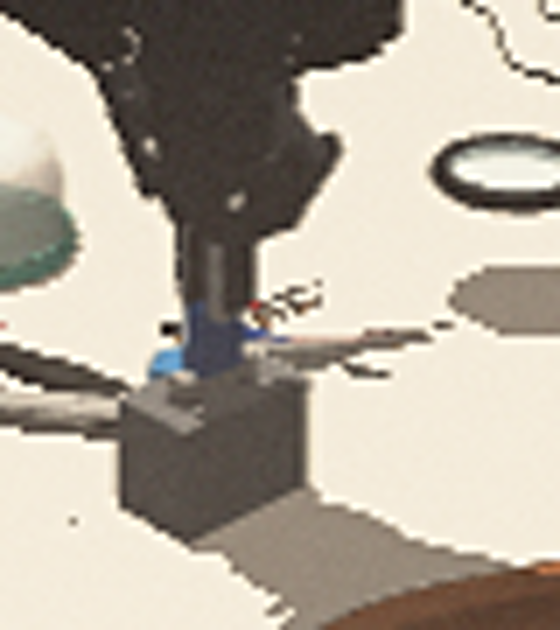

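```bash
python3 - <<'E'
from h import *
c=np.array(robot.current_tool_pos());d=np.array([np.cos(np.radians(5)),np.sin(np.radians(5)),0])
for s in (.006,.012,.02):
  for z in(.068,.081,.09,.096):
    P=c-d*s;P[2]=z;print(s,z,(proj("scene",P)-[270,160])*7)
fr=[]
crop("scene","pics/gr_s2.png",285,185,40,45,14)
E
```

```text
0.006 0.068 [[221.29183042 362.48262464]]
0.006 0.081 [[221.28087689 335.44354976]]
0.006 0.09 [[221.27372103 316.56520583]]
0.006 0.096 [[221.26914928 303.90679034]]
0.012 0.068 [[230.67193966 367.34132502]]
0.012 0.081 [[230.70783762 340.23446832]]
0.012 0.09 [[230.73332689 321.30814942]]
0.012 0.096 [[230.75061416 308.61726688]]
0.02 0.068 [[243.27839727 373.87089183]]
0.02 0.081 [[243.37782959 346.67330897]]
0.02 0.09 [[243.44759135 327.68276666]]
0.02 0.096 [[243.49452467 314.94841692]]
```

View pics/gr_s2.png

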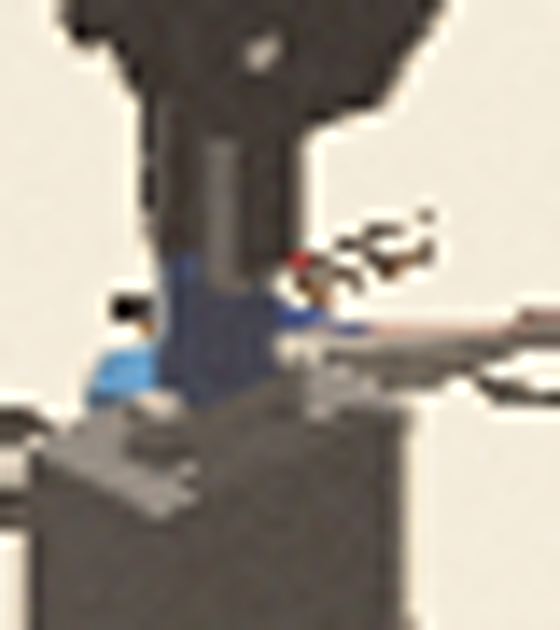

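```bash
python3 - <<'E'
from h import *
fingers.gripper_to(0.35)
r=robot.line_to([.556,.085,.0745],[180,0,95],velocity=.05,f_stop=5)
print(r,robot.current_tool_pos(),robot.current_contact_force())
fingers.gripper_to(0.0,force=60)
print(robot.current_finger_gap(),robot.current_tool_pos(),robot.current_contact_force())
crop("scene","pics/gr_s3.png",285,185,40,45,14)
print(robot.current_time_s())
E
```

```text
False [0.55544552 0.08481781 0.07377246] [-0.45971299  0.26471245  0.29342721]
0.12171079242661255 [0.55611851 0.08506849 0.07468192] [-0.15533191 -0.04593499 -0.61731827]
6.85
```

View pics/gr_s3.png

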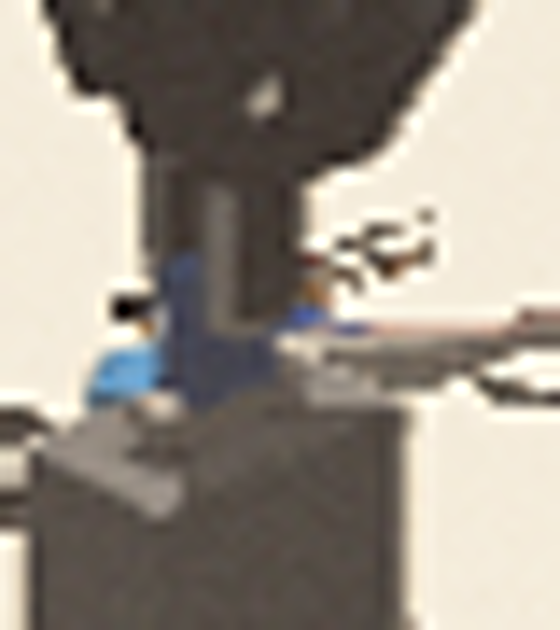

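```bash
python3 - <<'E'
from h import *
p=np.array(robot.current_tool_pos())
r=robot.line_to([.556,.085,.10],[180,0,95],velocity=.06,f_stop=8)
print(r,robot.current_tool_pos(),robot.current_contact_force(),robot.current_finger_gap())
if not r:
    r=robot.line_to([.556,.085,.185],[180,0,95],velocity=.15,f_stop=8)
    print(r,robot.current_contact_force(),robot.current_finger_gap())
    # move above clamp, hole guess
    robot.line_to([.5138,-.1965,.185],[180,0,109.5],velocity=.2)
    robot.pause(.3)
    print(robot.current_tool_pos(),robot.current_eef_rot(),robot.current_contact_force())
for n in("scene","top"):
    cv2.imwrite(f"pics/{n}_held.png",vision.grab_frame(n)[:,:,::-1])
crop("scene","pics/held_s.png",320,120,100,110,6,im=cv2.imread("pics/scene_held.png"))
crop("top","pics/held_t.png",360,150,80,100,6,im=cv2.imread("pics/top_held.png"))
print(robot.current_time_s())
E
```

```text
False [0.5561173  0.08497824 0.10031721] [-0.78613862 -0.31715466 -2.07452636] 0.12419807647782734
False [-0.00938674 -0.37435312 -2.38397467] 0.11928628206800732
[ 0.51393168 -0.1959898   0.18507725] [1.79995835e+02 5.21382107e-03 1.09553864e+02] [-0.15526195  0.18481798 -0.73036389]
10.1167
```

View pics/held_s.png

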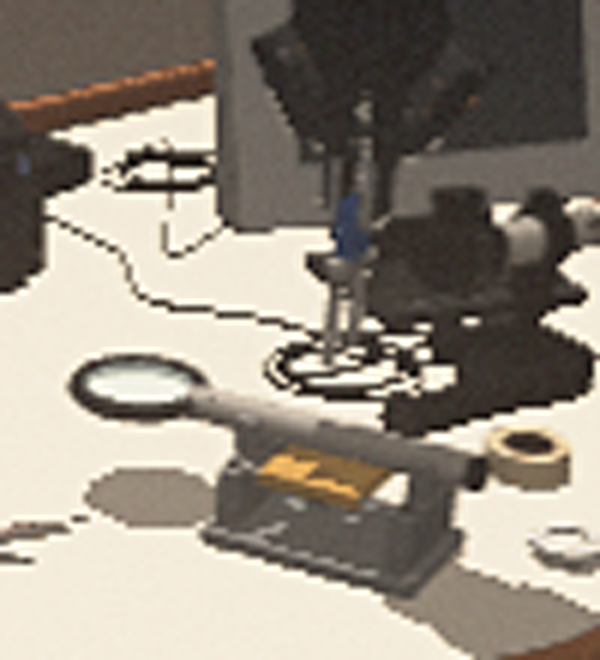

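View pics/held_t.png

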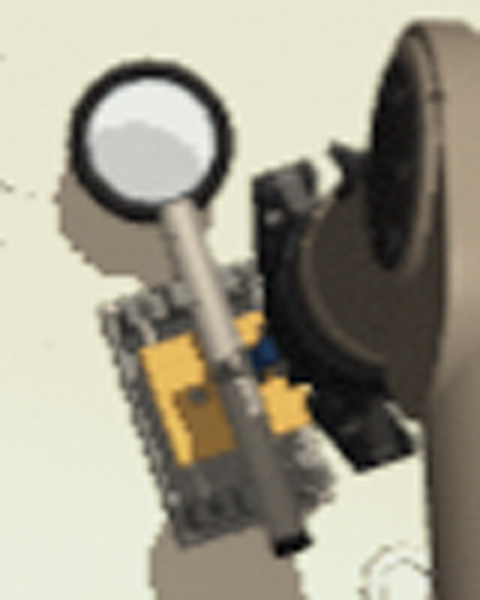

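```bash
cat > t3.py <<'E'
from fit import *
import sys
def ub(c,yaw,n,zt,dy=0):
    p=[c[0],c[1],yaw];o=[]
    for s in(-1,1): o+=cyl(p,n,[0,s*.016+dy,zt-.077],[0,s*.016+dy,zt-.027],.004)
    for z in(-.015,.015): o+= [T(p,np.array([[a,b+dy,zt+z] for a,b in((-.006,-.013),(.006,-.013),(.006,.013),(-.006,.013),(-.006,-.013))]))]
    return o
if __name__=="__main__":
    c=robot.current_tool_pos();yaw=np.radians(robot.current_eef_rot()[2]-90)
    cl=[.5107,-.1976,np.radians(19.5)]
    for n,w,f in(("scene",(325,145,85,70),9.3),("top",(365,160,60,90),6.6)):
        d=[(L,(0,0,255)) for L in ub(c,yaw,n,c[2]+.0063)]+[(L,(0,255,0)) for L in clamp(cl,n)]
        crop(n,f"pics/ub_{n}.png",*w,f,d,cv2.imread(f"pics/{n}_held.png"))
E
python3 t3.py
```

```text
(no output)
```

View pics/ub_scene.png

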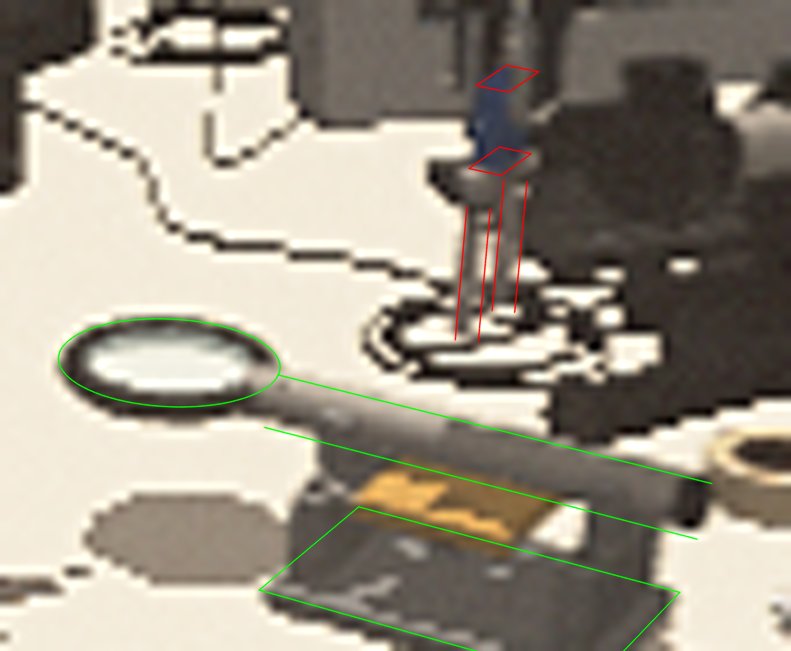

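View pics/ub_top.png

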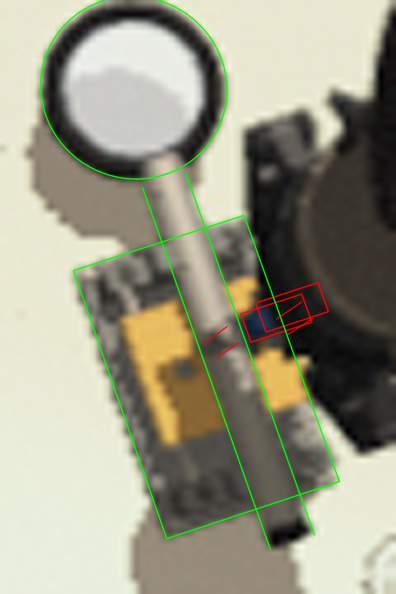

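```bash
python3 - <<'E'
from h import *
C=[.5139,-.1969];O=[180,0,109.5]
r=robot.line_to([*C,.152],O,velocity=.08,f_stop=5); print(r,robot.current_tool_pos())
robot.pause(.2);f0=np.array(robot.current_contact_force());print(robot.current_tool_pos(),f0)
r=robot.line_to([*C,.128],O,velocity=.03,f_stop=3)
print(r,robot.current_tool_pos(),(np.array(robot.current_contact_force())-f0).round(2))
robot.pause(.2)
print(r,robot.current_tool_pos(),(np.array(robot.current_contact_force())-f0).round(2),np.array(robot.current_torque()).round(3))
for n in("scene","top"):
    cv2.imwrite(f"pics/{n}_p1.png",vision.grab_frame(n)[:,:,::-1])
crop("scene","pics/p1_s.png",335,150,65,70,9,im=cv2.imread("pics/scene_p1.png"))
print(robot.current_time_s())
E
```

```text
False [ 0.51374482 -0.19682108  0.15157893]
[ 0.51438331 -0.19691642  0.15256791] [-0.67884518  1.05455028 -1.03752158]
False [ 0.51410095 -0.19690101  0.12817822] [-0.12 -1.35 -1.08]
False [ 0.51406955 -0.19691942  0.1282098 ] [ 1.14 -1.42 -0.65] [-0.035 -0.008  0.004]
12.1333
```

View pics/p1_s.png

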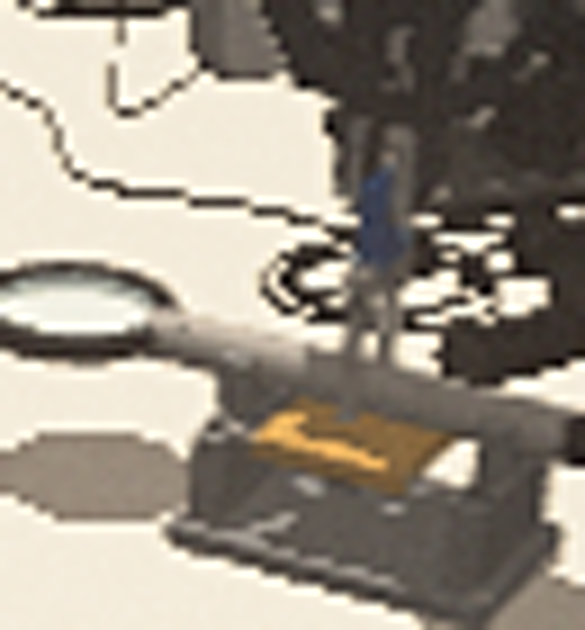

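```bash
python3 - <<'E'
from h import *
C=[.5139,-.1969];O=[180,0,109.5]
f0=np.array(robot.current_contact_force())
r=robot.line_to([*C,.113],O,velocity=.02,f_stop=4)
print(r,robot.current_tool_pos(),(np.array(robot.current_contact_force())-f0).round(2))
robot.pause(.2)
print(robot.current_tool_pos(),(np.array(robot.current_contact_force())-f0).round(2),np.array(robot.current_torque()).round(3))
cv2.imwrite(f"pics/scene_p2.png",vision.grab_frame("scene")[:,:,::-1])
crop("scene","pics/p2_s.png",335,150,65,70,9,im=cv2.imread("pics/scene_p2.png"))
print(robot.current_time_s())
E
```

```text
False [ 0.51371272 -0.19728872  0.1128193 ] [ 1.05 -1.66 -1.65]
[ 0.51373948 -0.19727978  0.11293006] [ 0.69 -1.46 -0.68] [-0.545 -0.002  0.008]
13.2833
```

View pics/p2_s.png

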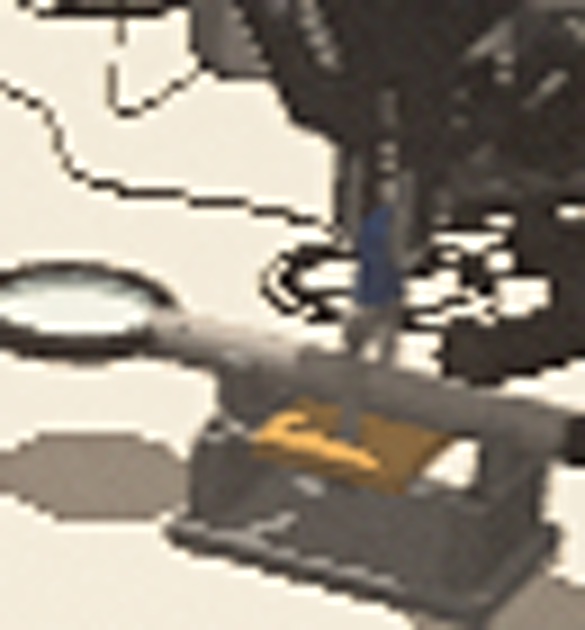

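```bash
python3 - <<'E'
from h import *
C=[.5139,-.1969];O=[180,0,109.5]
for z,fs in((.107,12),(.102,14),(.098,16)):
    r=robot.line_to([*C,z],O,velocity=.02,f_stop=fs)
    print(r,np.round(robot.current_tool_pos(),4),np.round(robot.current_contact_force(),2),np.round(robot.current_torque(),3),robot.current_finger_gap())
    if r: break
print(robot.current_time_s())
E
```

```text
False [ 0.5144 -0.1973  0.1074] [-0.73 -2.    1.32] [-0.763  0.037 -0.024] 0.12213204223893272
False [ 0.5147 -0.1973  0.103 ] [-0.26 -3.44  4.32] [-0.88   0.062 -0.029] 0.11946073490194839
False [ 0.5149 -0.1976  0.0991] [-0.61 -2.8   6.58] [-0.85   0.171  0.005] 0.12606833044388724
14.4833
```

```bash
python3 - <<'E'
from h import *
C=[.5139,-.1969];O=[180,0,109.5]
for z in(.095,.093,.091,.089):
    r=robot.line_to([*C,z],O,velocity=.01,f_stop=14)
    F=np.round(robot.current_contact_force(),2)
    print(r,np.round(robot.current_tool_pos(),4),F,np.round(robot.current_torque(),3),robot.current_finger_gap())
    if r or F[2]>18: break
cv2.imwrite(f"pics/scene_p3.png",vision.grab_frame("scene")[:,:,::-1])
crop("scene","pics/p3_s.png",335,150,65,70,9,im=cv2.imread("pics/scene_p3.png"))
print(robot.current_time_s())
E
```

```text
False [ 0.5149 -0.1975  0.0963] [-1.14 -3.47  7.46] [-0.862  0.139 -0.032] 0.12463553408417974
False [ 0.5151 -0.1976  0.0953] [-2.64 -1.62 12.24] [-0.805  0.64   0.017] 0.11986213578122865
True [ 0.5151 -0.1977  0.0953] [-1.09 -0.14  5.48] [-0.064  0.264 -0.053] 0.11957052589924723
15.575
```

View pics/p3_s.png

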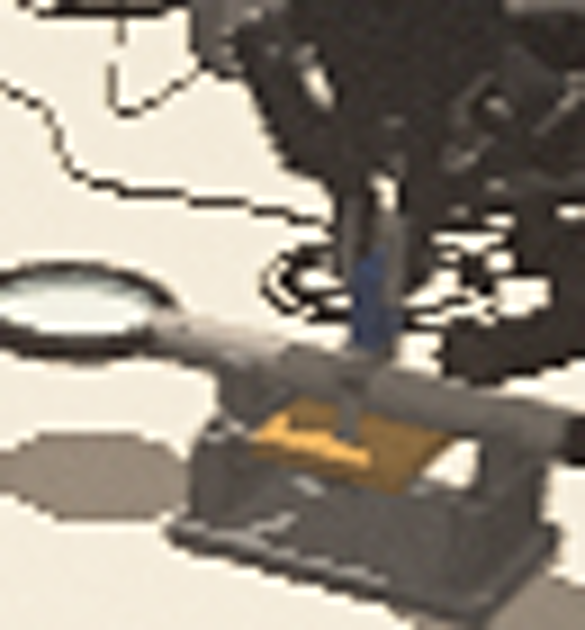

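```bash
python3 - <<'E'
from h import *
O=[180,0,109.5];C=list(robot.current_tool_pos())[:2]
for z in(.0935,.0925,.0915,.0905):
    r=robot.line_to([*C,z],O,velocity=.01,f_stop=16)
    F=np.round(robot.current_contact_force(),2)
    print(r,np.round(robot.current_tool_pos(),4),F,np.round(robot.current_torque(),3))
    if r or F[2]>17: break
robot.line_to([*C,.0953],O,velocity=.01)
print(np.round(robot.current_tool_pos(),4),np.round(robot.current_contact_force(),2))
fingers.gripper_to(.4)
print(np.round(robot.current_tool_pos(),4),np.round(robot.current_contact_force(),2))
r=robot.line_to([*C,.19],O,velocity=.1,f_stop=6);print(r)
robot.move_to([.40,.10,.25],[180,0,95])
for n in("scene","top"):
    cv2.imwrite(f"pics/{n}_f.png",vision.grab_frame(n)[:,:,::-1])
crop("scene","pics/f_s.png",325,165,80,60,9,im=cv2.imread("pics/scene_f.png"))
crop("top","pics/f_t.png",365,160,60,85,7,im=cv2.imread("pics/top_f.png"))
print(robot.current_time_s())
E
```

```text
False [ 0.5152 -0.1976  0.0953] [-3.8  -2.04 12.65] [-0.619  0.94  -0.087]
False [ 0.5152 -0.1977  0.0952] [-5.   -1.9  16.77] [-0.587  1.353  0.002]
False [ 0.5153 -0.1977  0.0951] [-6.25 -0.76 22.18] [-0.48   1.792 -0.01 ]
[ 0.5151 -0.1976  0.0953] [-0.32 -2.44  5.19]
[ 0.5149 -0.1967  0.0948] [-0.02  0.08  0.  ]
False
19.8167
```

View pics/f_s.png

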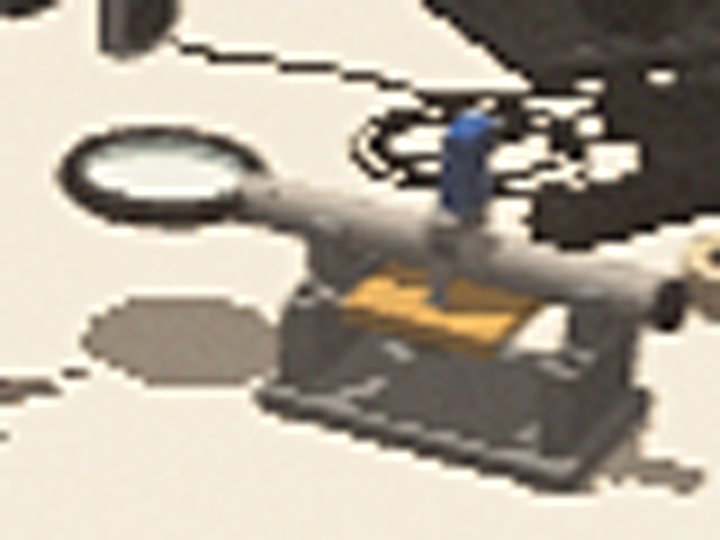

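View pics/f_t.png

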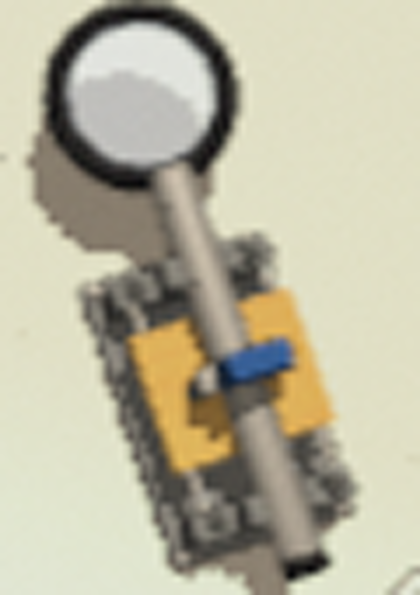

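```bash
python3 - <<'E'
import cv2
a=cv2.imread("pics/scene0.png");b=cv2.imread("pics/scene_f.png")
cv2.imwrite("pics/cmp.png",cv2.vconcat([cv2.resize(x[190:310,150:420],None,fx=2.4,fy=2.4) for x in(a,b)]))
E
```

```text
(no output)
```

View pics/cmp.png

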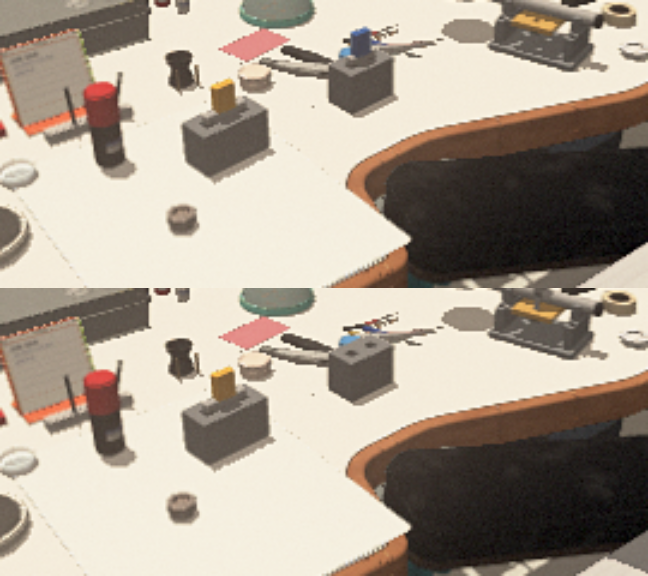

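The before and after pictures match: the yellow U-bolt and the other bench items haven't moved, the blue holder is empty, and the arm is clear.

```bash
python3 - <<'E'
from station import robot,workorder
workorder.close_job(); print(robot.current_time_s())
E
```

```text
the job is handed in; nothing more can be done
the job is handed in; nothing more can be done
```

The blue-tabbed U-bolt is now home on the magnifier tube. Its legs pass either side of the tube and through both strap holes, and I've let go and handed the job in at about 20 s of the 64 s allowed.

**Finding the holes:** the legs went through on the first try with a light touch and no contact with the strap. The camera estimate of the strap position, about 3 mm along the tube, was good.

**Pressing home:** the clips took about 5 to 9 N, then it came to a hard stop at 95.3 mm tool height, against 95.7 mm expected. A firmer push of 22 N moved it only 0.2 mm further. The last pictures show the crossbar on the tube and the tab upright.

**Other things on the bench:** the yellow U-bolt and the bystanders show no movement between the first and last scene pictures. I compared these by eye, not by measurement.

**Where checks disagreed:**
- **Fingertip height:** the fingertips looked about 20 mm higher in the pictures than the stated tip reach. The first grasp held only the top of the tab, so I reopened, went 11 mm lower and gripped again.
- **Tube position:** the two cameras differed by about 2 mm on where the tube is. I aimed between them, and the descent past the tube met no obstruction.
- **Sideways load:** while inserting there was a moment of up to about 0.9 N m, meaning the legs rubbed slightly in the holes. The side force stayed under about 4 N until the crossbar was home and reached about 6 N during the final push.

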